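# Seat the video-call camera in its wedge mount

### The job

Put the camera on its desk stand for a video call: pick it up, lower the tapered shoe under it into the wide end of the stand's dovetail way, and push it firmly along the way towards the narrow end until it wedges tight, with no play left. Let go of it there, and do not knock over the drinking glass.

Things in the scene. Friction and masses are not known exactly. Their poses are not given: they have to be found in the camera images.
- camera_grip (a point): Centre of the black box camera's body, the place to grip it, across its flat sides. Body 96 mm long (x), 52 wide (y), 56 high; about 0.5 kg; a lens 40 mm long, 50 mm wide sticks out in front. x runs from lens to rear (the lens looks to -x), y across, z up. It stands upright on the shoe under it: this point is 42 mm above the shoe's underside, 28 mm below the body's flat top.
- shoe (a point): Centre of the underside of the bright aluminium dovetail shoe under the camera, straight below camera_grip, same axes. 80 mm long (x -40 to +40), 9 high. Tapered in plan: at the bottom 39 mm wide at the lens end, 65 at the rear, 0.16 mm per mm each side. Its flanks lean inward at 65 degrees to the horizontal: it is wider at the bottom than at the top.
- way_home (a point): Point on the flat bed of the dovetail way, on its centre line, where point shoe lies when the shoe just wedges; the axes of both then agree. 75 mm above the desk, on a fixed stand with a dark round foot 140 mm across. x points from the narrow to the wide end: the shoe slides to -x, lens first. No end stop: the taper alone stops it. A push of 10 to 15 N wedges it; friction keeps it.
- way_mouth (a point): Point on the way's bed 55 mm from way_home towards the wide end (+x), same axes. With the shoe's centre over it the shoe can be lowered on to the bed, with 4 mm to spare each side (2 mm at 42 mm from home; less than 30 mm from home it cannot be lowered in). The bed reaches 44 mm from way_home to the narrow end, 78 mm to the wide end; both ends are open.
- cheek_left: Aluminium cheek of the way on its +y side, 10 mm high, overhanging the bed from 44 mm before way_home to 66 mm behind it; its flank matches the shoe's. Between the cheeks the way is 52 mm wide at the bed and 43 at their tops at way_home, widening by 0.16 mm per mm each side towards +x. Origin and axes as way_home.
- cheek_right: The like cheek on the -y side; origin and axes as way_home. If the camera is held a little off-centre or askew, one cheek alone stops it short of home, with play left: loosening the grip for a moment lets the shoe settle and centre itself in the way, and a second push then drives it tight.
- tumbler: Plain glass tumbler, 72 mm across, 134 mm high, standing upright towards the back of the desk; origin at the centre of its underside, z along its axis.

How it is judged:
By the outcome, as a careful person would: the job done as asked, in the order asked, and still so for the second after the job is handed in, with the robot touching nothing.
It also fails if it takes over 51 s, if anything falls off the work surface, if the arm or the gripper's body presses on something with over 40 N, if the wrist force passes 120 N, or if a joint passes its speed limit or range.

### The arm

A 6-joint arm with a two-finger parallel gripper is mounted at the origin on a cart in front of the work surface, level with it; the furniture and walls round the work are solid. World frame = base frame: x ahead of the robot, y to its left, z up, the work surface at z = 0. Lengths are in m, angles in rad, forces in N, time in s.
With the tool pointing down it reaches from about 0.35 to 0.975 m from the base axis. Payload 4.9 kg.
Tool frame: the origin (TCP) lies on the mounting face of the last link; the fingertips stand 173 mm ahead of it and the grasp point (between the pads) lies 155 mm ahead of it; z points along the fingers, y is the line along which they close (so a half turn about z gives the same grasp; the last joint's range is limited). The gripper opens to 85 mm and grips with 20 to 120 N. Pads are 22 mm wide; open, the fingers measure 114 mm over their backs; the gripper's body (76 mm by 85 mm) begins 54 mm behind the grasp point. The pads swing forward as they close: fully open they stand 13 mm farther back than shut.
Start: joints at [1.184, 0.053, 1.613, -0, 1.476, -0.119], TCP at [0.165, 0.603, 0.405] pointing down, gripper open.
Joint ranges: [-3.01, 3.01], [-1.01, 2.22], [0.06, 2.58], [-1.02, 4.17], [0.09, 2.62], [-3.14, 3.14]. Speed limits (rad/s): [2.57, 2.57, 3.14, 3.14, 3.14, 3.14].

### API

Orientations are given as a rotation vector (axis times angle).
In Python, from station import monitor, eyes, finish_job gives the robot as it stands. The module is installed in compiled form; this text tells all that it offers.
- The arm moves only by the tool step_arm, never from a script. Its argument "commands" is a list of rows, each a list of 3 entries, a list of its own where there are three numbers: the opening in per cent of the stroke, from 0 (shut) to 100 (fully open), then the shift along the tool's x, y, z in mm, then the turn about the tool's z in degrees. In form: [[hand, [x, y, z], yaw], ...]. A call has 1 to 12 rows; each row is the pose to reach, as a shift and turn from the pose commanded when the call began, along the tool's axes at that moment; what a row does not reach only later rows make up. A row lasts 1/8 s, in which the tool goes at most 62.5 mm and 10.7 degrees, less where a joint would pass 70% of its speed; a pose out of reach is approached as far as the arm can. A call with a gripper value outside its range is refused whole. The fingers move at their own pace and stop on an object; "squeeze" is the grip in N (left out, the last holds). Time passes only in rows, so rows that repeat a pose let the fingers close. It gives the time, the measured TCP pose, the force, the opening and the grip force at its end, in the units of the state.
- monitor.get_obs(): the state, without advancing time (a new reading comes with each control period).
- eyes.get_image(name): name is "scene" or "side" or "wrist"; returns the picture (384x512x3 uint8, red, green, blue); there is no depth.
- eyes.camera_info(name): a dict with "camera_matrix" (3x3 intrinsics, pixels), "extrinsics" (4x4, takes a point from camera to world coordinates). Camera axes: x right, y down, z forward; pixel columns grow to the right and rows downward; lengths in m; the calibration is good to about 2 mm. A picture is of the moment at which its call begins: read the wrist's pose just before it. camera_info takes no time and is no camera call; for the wrist camera it gives the pose at the moment of the call.
- finish_job(): hands the job in; it is judged then, once.
The state is a dict: "t": time; "q": joint angles; "dq": joint speeds; "effort": joint torques, N m; "tool_pos": TCP position; "tool_rot": TCP orientation; "contact_force": force on the tool from outside, world axes, zero at the start; "wrist_torque": the same for the moment, N m; "opening": finger opening in m; "grip_force": force on a finger pad.
Only numpy, scipy, OpenCV 4.12 (cv2) and the standard library are available. Lean on these libraries where they do the work, as an engineer would, in place of code of your own. Each camera call takes 0.05 s, during which the arm holds its last target. There are 200 camera calls.

## Working session

There is one attempt and no reset: what is moved stays moved. The work goes in short steps, Python scripts to look and compute and a tool call to move; the robot and the scene stay as the last step left them, time stands still between calls to the robot, and variables do not carry over. Pictures are saved under pics/ and viewed, at most 10 in all, crops included, and the job is handed in when it is done.

Besides the shell and the picture viewer there is one more tool, called after "Request:" as name(argument=value, ...) on one line, values as JSON. step_arm: Moves the arm, as the interface text tells. Its arguments: {"type":"object","properties":{"commands":{"type":"array"},"squeeze":{"type":"number"}},"required":["commands"]}

```bash
mkdir -p pics; python3 - <<'E'
from station import monitor, eyes
import cv2,numpy as np
o=monitor.get_obs(); print(o['t'],o['tool_pos'],o['tool_rot'],o['opening'])
for n in("scene","side","wrist"):
    i=eyes.get_image(n); cv2.imwrite(f"pics/{n}0.png",i[:,:,::-1])
    c=eyes.camera_info(n); print(n,np.round(c["camera_matrix"],1).tolist(),np.round(c["extrinsics"],4).tolist())
E
```

```text
0.0 [0.1652763  0.60246892 0.4034833 ] [-4.19309833e-01 -3.11295856e+00  3.06572527e-03] 0.0851526298069903
scene [[398.9, 0.0, 256.0], [0.0, 398.9, 191.4], [0.0, 0.0, 1.0]] [[0.6061, -0.3589, 0.7098, -0.066], [-0.7954, -0.2696, 0.5429, -0.5631], [-0.0035, -0.8936, -0.4489, 0.4386], [0.0, 0.0, 0.0, 1.0]]
side [[417.0, 0.0, 266.7], [0.0, 417.0, 192.2], [0.0, 0.0, 1.0]] [[-0.9932, -0.0571, 0.1011, 0.4439], [-0.1144, 0.6286, -0.7692, 0.5797], [-0.0196, -0.7756, -0.6309, 0.601], [0.0, 0.0, 0.0, 1.0]]
wrist [[321.5, 0.0, 255.8], [0.0, 321.5, 185.5], [0.0, 0.0, 1.0]] [[0.2657, 0.9266, 0.2661, 0.0973], [0.9641, -0.2545, -0.0761, 0.6202], [-0.0028, 0.2767, -0.9609, 0.3728], [0.0, 0.0, 0.0, 1.0]]
```

View pics/scene0.png

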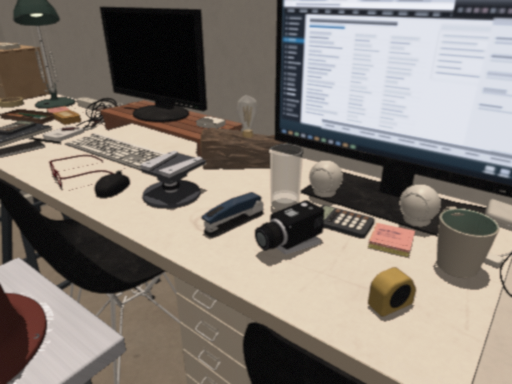

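View pics/side0.png

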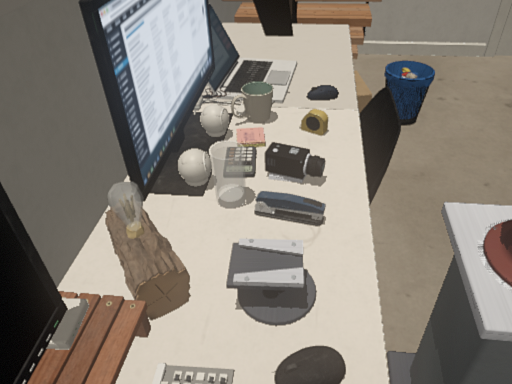

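The camera sits near scene (290,227) / side (292,162), with its lens towards the desk's front edge. The stand is near scene (173,180) / side (270,280), and the glass near scene (286,178) / side (228,175). I'll enlarge these areas.

```bash
python3 - <<'E'
import cv2,numpy as np
s=cv2.imread("pics/side0.png");c=cv2.imread("pics/scene0.png")
R=lambda a,f:cv2.resize(a,None,fx=f,fy=f,interpolation=cv2.INTER_CUBIC)
a=R(s[225:325,220:320],4);b=R(s[130:190,250:350],4)
d=R(c[145:215,130:230],4);e=R(c[190:260,240:340],4)
out=np.zeros((600,800,3),np.uint8)
out[:280,:400]=d;out[:280,400:]=e;out[280:600,:400]=a[:320];out[280:520,400:]=b
cv2.imwrite("pics/crops0.png",out)
E
```

```text
(no output)
```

View pics/crops0.png

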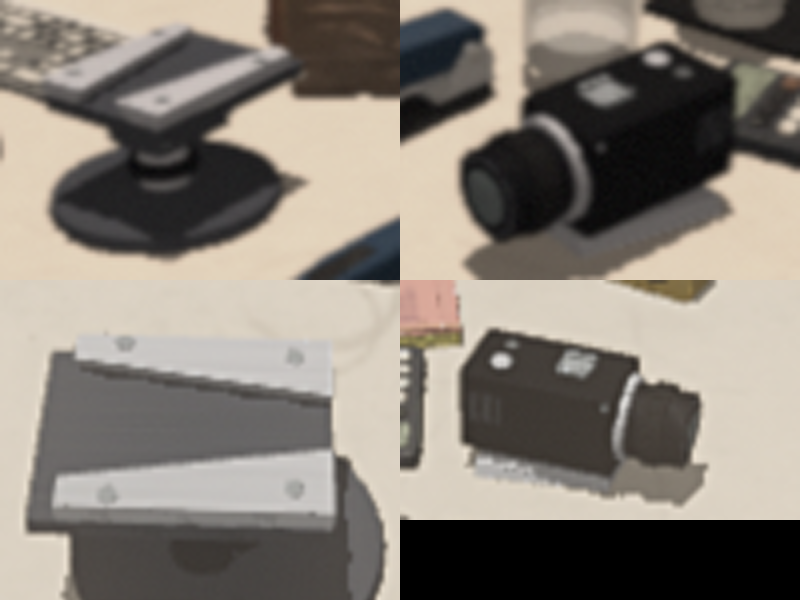

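View pics/wrist0.png

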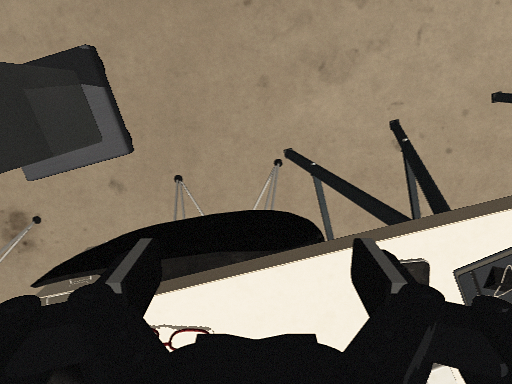

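Scene crop: the narrow end faces the robot (lower left), with inner cheek edges at (80,92)-(188,35) and (115,100)-(262,48). The side crop shows inner edges at (76,358)-(330,397) and (55,477)-(330,450). The camera's top corners are clear in both crops. Next I'll fit the poses.

```bash
cat > h.py <<'E'
import numpy as np
from station import monitor, eyes
from scipy.optimize import least_squares
from scipy.spatial.transform import Rotation as Ro
def proj(P,K,E):
    p=(np.asarray(P)-E[:3,3])@E[:3,:3]; q=p@K.T; return q[:,:2]/q[:,2:]
def world(p,z):  # planar pose -> fn
    c,s=np.cos(p[2]),np.sin(p[2]); return lambda M:np.c_[np.asarray(M)[:,:2]@np.array([[c,s],[-s,c]])+p[:2],np.asarray(M)[:,2]+z]
def fit(obs,z,p0):
    # obs: list of (K,E,model pts,pix)
    f=lambda p:np.concatenate([(proj(world(p,z)(M),K,E)-px).ravel() for K,E,M,px in obs])
    r=least_squares(f,p0,loss='soft_l1'); return r.x,np.round(r.fun.reshape(-1,2),1).tolist()
def cam(n):
    c=eyes.camera_info(n); return np.array(c["camera_matrix"]),np.array(c["extrinsics"])
CH=[(66,32.06,10),(-44,14.46,10),(66,-32.06,10),(-44,-14.46,10)]
CH=np.array(CH)/1e3
TOP=np.array([(-48,26,28),(-48,-26,28),(48,-26,28),(48,26,28)])/1e3
def totool(v):
    return Ro.from_rotvec(monitor.get_obs()['tool_rot']).inv().apply(v)
E
python3 - <<'E'
from h import *
sc,sd=cam("scene"),cam("side")
A=np.array
w=[(*sc,CH,A([(188,35),(80,92),(262,48),(115,100)])/4+[130,145]),
   (*sd,CH,(A([(55,477),(330,450),(76,358),(330,397)])-[0,280])/4+[220,225])]
c=[(*sc,TOP,(A([(525,97),(583,148),(733,82),(672,42)])-[400,0])/4+[240,190]),
   (*sd,TOP,(A([(612,405),(638,357),(488,330),(462,372)])-[400,280])/4+[250,130])]
for ob,z in((w,.075),(c,.042)):
    for o in (ob,ob[:1],ob[1:]):
        x,r=fit(o,z,[.45,.1,0]); print(np.round(x,4),np.degrees(x[2]).round(1),r)
K,E=sd
d=E[:3,:3]@np.linalg.inv(K)@[231,200,1]; print("glass",E[:3,3]-d*E[2,3]/d[2])
E
```

```text
[0.4914 0.1226 0.0658] 3.8 [[-0.1, -3.3], [-1.4, -1.4], [1.0, -1.3], [-1.1, -0.6], [-0.0, -0.3], [0.7, -0.4], [-1.1, -0.1], [0.4, -0.6]]
[0.4868 0.1154 0.0956] 5.5 [[-0.3, -2.1], [-0.7, 0.2], [1.5, -0.4], [0.1, 0.9]]
[0.4913 0.1234 0.0549] 3.1 [[-0.3, -0.3], [0.6, 0.2], [-0.9, -0.0], [0.4, -0.0]]
[ 0.4984 -0.2278 -0.3004] -17.2 [[-3.1, -1.6], [0.1, -2.5], [2.0, -1.5], [-1.3, -1.9], [0.6, -1.5], [1.8, -1.3], [1.1, -2.9], [-1.3, -2.2]]
[ 0.4931 -0.2323 -0.3113] -17.8 [[-2.8, 0.1], [0.3, -0.5], [2.9, 0.4], [-0.3, -0.2]]
[ 0.4995 -0.2199 -0.2687] -15.4 [[0.5, 0.3], [1.0, 0.1], [-0.3, -0.9], [-2.1, 0.1]]
glass [ 0.61661895 -0.11844095  0.        ]
```

The camera is at about (0.497, -0.227) with yaw -16.5°, and the tool is already nearly aligned with it. The way is at about (0.491, 0.123) with yaw +3.5°. I'll move above the camera.

Request:
step_arm(commands=[[100,[-368,-264,10],0],[100,[-368,-264,10],0],[100,[-368,-264,10],0],[100,[-368,-264,10],0],[100,[-368,-264,10],0],[100,[-368,-264,10],0],[100,[-368,-264,10],0],[100,[-540,-711,30],0],[100,[-540,-711,30],0],[100,[-540,-711,30],0],[100,[-540,-711,30],0],[100,[-540,-711,30],0]], squeeze=40)

```text
t: 1.65
tool_pos: [0.4767, -0.0493, 0.382]
tool_rot: [0.419, 3.113, 0.0]
contact_force: [1.3, -0.2, -0.5]
opening: 0.0854
grip_force: 0.0
```

Request:
step_arm(commands=[[100,[0,0,0],0],[100,[0,0,0],0]])

```text
t: 1.9
tool_pos: [0.4769, -0.0472, 0.3818]
tool_rot: [-0.42, -3.113, -0.001]
contact_force: [-0.7, 0.7, -0.2]
opening: 0.0855
grip_force: 0.0
```

Request:
step_arm(commands=[[100,[-67,-168,0],0],[100,[-67,-168,0],0],[100,[-67,-168,0],0],[100,[-67,-168,0],0],[100,[-67,-168,0],0],[100,[-67,-168,0],0]])

```text
t: 2.65
tool_pos: [0.4975, -0.2252, 0.3821]
tool_rot: [-0.415, -3.114, -0.001]
contact_force: [0.9, -0.3, 0.1]
opening: 0.0856
grip_force: 0.0
```

```bash
python3 - <<'E'
from h import *; import cv2
o=monitor.get_obs(); print(o['tool_pos'],o['tool_rot'])
K,E=cam("wrist"); np.savez("w1.npz",K=K,E=E)
i=eyes.get_image("wrist"); cv2.imwrite("pics/w1raw.png",i[:,:,::-1])
print(proj(world([.497,-.226,-.29],.042)(TOP),K,E).round())
cv2.imwrite("pics/w1.png",cv2.resize(i[90:290,130:390,::-1],None,fx=3,fy=3,interpolation=cv2.INTER_CUBIC))
E
```

```text
[ 0.49748156 -0.22516404  0.38210225] [-4.15022542e-01 -3.11402092e+00 -5.03648759e-04]
[[288. 120.]
 [227. 119.]
 [227. 223.]
 [283. 224.]]
```

View pics/w1.png

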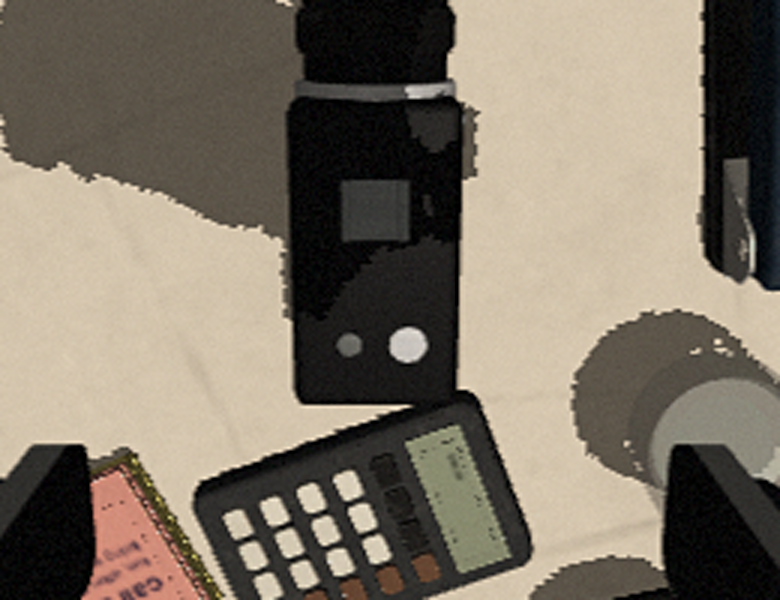

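The camera body top appears at raw corners (284,123), (227,123), (229,224) and (282,224). The glass lies well clear at lower right.

```bash
python3 - <<'E'
from h import *
d=np.load("w1.npz")
px=np.array([(461,100),(290,98),(298,403),(456,402)])/3+[130,90]
x,r=fit([(d['K'],d['E'],TOP,px)],.042,[.497,-.226,-.29]); print(x,np.degrees(x[2]),r)
o=monitor.get_obs(); R=Ro.from_rotvec(o['tool_rot']).as_matrix()
print("tool yaw",np.degrees(np.arctan2(-R[0,1],R[1,1])),R[:,2]); print("shift mm",1e3*R.T@(np.r_[x[:2],.199]-o['tool_pos']))
E
```

```text
[ 0.49893258 -0.22718047 -0.26545964] -15.209717279849125 [[1.9, -1.2], [-1.4, -0.5], [-1.4, 1.1], [1.1, 1.4]]
tool yaw -15.195375633947634 [ 4.03499025e-05  1.59033439e-04 -9.99999987e-01]
shift mm [ -1.94965469  -1.41867414 183.12774365]
```

Request:
step_arm(commands=[[100,[-2,-1,60],0],[100,[-2,-1,110],0],[100,[-2,-1,160],0],[100,[-2,-1,183],0],[100,[-2,-1,183],0],[100,[-2,-1,183],0],[40,[-2,-1,183],0],[40,[-2,-1,183],0],[40,[-2,-1,183],0],[40,[-2,-1,183],0],[40,[-2,-1,183],0],[40,[-2,-1,183],0]], squeeze=50)

```text
t: 4.2
tool_pos: [0.4996, -0.229, 0.2008]
tool_rot: [0.419, 3.111, -0.001]
contact_force: [0.4, 2.0, 5.7]
opening: 0.0515
grip_force: 54.4
```

Request:
step_arm(commands=[[40,[0,0,-30],0],[40,[0,0,-90],0],[40,[0,0,-150],0],[40,[0,0,-200],0],[40,[10,40,-200],-5],[40,[25,90,-200],-10],[40,[40,140,-200],-15],[40,[52,190,-200],-18.7],[40,[60,221,-200],-18.7],[40,[60,221,-200],-18.7],[40,[60,221,-200],-18.7],[40,[60,221,-200],-18.7]])

```text
t: 5.7
tool_pos: [0.4994, -0.0005, 0.3986]
tool_rot: [0.09, -3.139, 0.0]
contact_force: [0.8, -0.3, -4.9]
opening: 0.052
grip_force: 54.4
```

```bash
python3 - <<'E'
from h import *; import cv2
o=monitor.get_obs(); print(o['tool_pos'],o['tool_rot'],o['opening'],o['grip_force'])
K,E=cam("wrist"); np.savez("w2.npz",K=K,E=E)
i=eyes.get_image("wrist"); cv2.imwrite("pics/w2raw.png",i[:,:,::-1])
print(proj(world([.4913,.123,.06],.075)(CH),K,E).round(), proj(world([.4995,.0,.06],o['tool_pos'][2]-.155)(TOP),K,E).round())
cv2.imwrite("pics/w2.png",cv2.resize(i[90:290,200:460,::-1],None,fx=3,fy=3,interpolation=cv2.INTER_CUBIC))
E
```

```text
[ 4.99406852e-01 -4.56964327e-04  3.98585863e-01] [ 8.96186814e-02 -3.13932305e+00  2.51058902e-04] 0.051990223028769544 54.42207992076874
[[420. 240.]
 [417. 124.]
 [353. 240.]
 [383. 124.]] [[345. 170.]
 [175. 171.]
 [193. 411.]
 [327. 410.]]
```

View pics/w2.png

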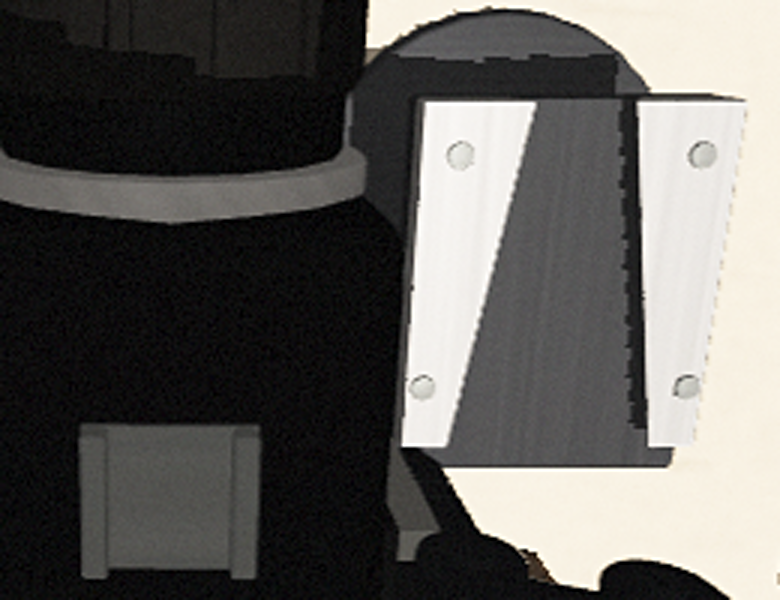

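The way shows at right. Its inner cheek corners in the crop are (648,447), (638,101), (447,447) and (536,101). The badge on the held camera is upright and centred at crop column 170, so the camera is straight in the hand.

```bash
python3 - <<'E'
from h import *
d=np.load("w2.npz")
px=np.array([(648,447),(638,101),(447,447),(536,101)])/3+[200,90]
x,r=fit([(d['K'],d['E'],CH,px)],.075,[.49,.123,.06]); print(x,np.degrees(x[2]),r)
o=monitor.get_obs(); R=Ro.from_rotvec(o['tool_rot']).as_matrix()
ty=np.degrees(np.arctan2(-R[0,1],R[1,1]));print("tool yaw",ty, "turn",ty-np.degrees(x[2]))
m=world(x,0)([[.055,0,0]])[0]
print(m,"shift mm",1e3*R.T@(np.r_[m[:2],.30]-o['tool_pos']))
E
```

```text
[0.49107711 0.11937671 0.06043281] 3.462544946979032 [[-0.1, 0.3], [-0.3, -0.4], [0.1, 0.6], [0.3, -0.3]]
tool yaw 3.265095977414774 turn -0.19744896956425784
[0.5459767  0.12269849 0.        ] shift mm [-53.50770585 120.3339723   98.74829939]
```

Request:
step_arm(commands=[[40,[-54,60,0],0],[40,[-54,121.5,0],-0.2],[40,[-54,121.5,0],-0.2],[40,[-54,121.5,40],-0.2],[40,[-54,121.5,80],-0.2],[40,[-54,121.5,92],-0.2],[40,[-54,121.5,92],-0.2],[40,[-54,121.5,92],-0.2],[40,[-54,121.5,92],-0.2]])

```text
t: 6.88
tool_pos: [0.547, 0.1248, 0.3094]
tool_rot: [-0.097, 3.136, 0.0]
contact_force: [0.4, 0.2, -4.2]
opening: 0.0512
grip_force: 55.4
```

```bash
python3 - <<'E'
from h import *; import cv2
o=monitor.get_obs(); print(o['tool_pos'],o['tool_rot'],o['opening'])
A=eyes.get_image("side")[:,:,::-1]; B=eyes.get_image("scene")[:,:,::-1]
cv2.imwrite("pics/s2raw.png",A);cv2.imwrite("pics/c2raw.png",B)
R=lambda a,f:cv2.resize(a,None,fx=f,fy=f,interpolation=cv2.INTER_CUBIC)
cv2.imwrite("pics/sc2.png",np.hstack([R(A[190:330,215:315],4),R(B[90:230,120:220],4)]))
E
```

```text
[0.54699812 0.12482099 0.30935649] [-9.70437325e-02  3.13644452e+00  2.58164249e-04] 0.05123809889640251
```

View pics/sc2.png

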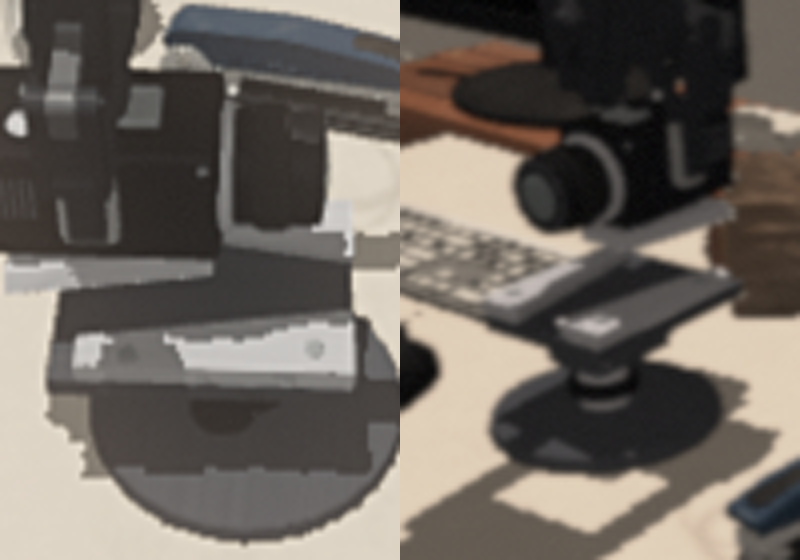

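```bash
python3 - <<'E'
from h import *
sd,sc=cam("side"),cam("scene")
o=monitor.get_obs(); R=Ro.from_rotvec(o['tool_rot']).as_matrix()
ty=np.arctan2(-R[0,1],R[1,1]); t=o['tool_pos']; print(np.degrees(ty))
p=[t[0],t[1],ty]; z=t[2]-.2008
S=np.array([(40,32.5,0),(-40,19.5,0)])/1e3; SR=S*[1,-1,1]
a=proj(world(p,z)(S),*sd); print("side pred crop",((a-[215,190])*4).round(1).tolist(),"obs (5,291)(213,275)")
p2=[p[0],p[1]+.005,p[2]];a=proj(world(p2,z)(S),*sd); print("+5mm y",((a-[215,190])*4).round(1).tolist())
a=proj(world(p,z)(SR),*sc); print("scene pred crop",((a-[120,90])*4+[400,0]).round(1).tolist(),"obs (735,212)(617,250)")
B=np.array([(-48,26,14),(-48,26,70),(48,26,14),(48,-26,14),(-48,-26,14)])/1e3
print("body side",((proj(world(p,z)(B),*sd)-[215,190])*4).round().tolist()); print("body scene",((proj(world(p,z)(B),*sc)-[120,90])*4+[400,0]).round().tolist())
for y in(.1194,.1208,.1232):
    q=[.4911,y,.0604]
    print(y,((proj(world(q,.075)(CH),*sd)-[215,190])*4).round(1).tolist(),((proj(world(q,.075)(CH),*sc)-[120,90])*4+[400,0]).round(1).tolist())
E
```

```text
3.5565585652805085
side pred crop [[-4.3, 293.4], [203.0, 273.7]] obs (5,291)(213,275)
+5mm y [[-7.0, 303.3], [201.5, 283.3]]
scene pred crop [[737.8, 213.6], [629.8, 249.1]] obs (735,212)(617,250)
body side [[222.0, 262.0], [220.0, 157.0], [-26.0, 256.0], [-6.0, 161.0], [228.0, 167.0]]
body scene [[561.0, 215.0], [550.0, 121.0], [673.0, 171.0], [737.0, 186.0], [626.0, 232.0]]
0.1194 [[76.6, 328.7], [353.6, 302.6], [93.8, 211.8], [352.6, 249.2]] [[631.7, 243.2], [517.5, 307.8], [709.9, 264.3], [553.9, 319.1]]
0.1208 [[76.0, 331.4], [353.4, 305.3], [93.3, 214.1], [352.5, 251.7]] [[630.1, 242.8], [515.9, 307.2], [708.3, 263.7], [552.2, 318.5]]
0.1232 [[75.0, 336.1], [353.1, 309.9], [92.3, 218.2], [352.2, 256.0]] [[627.4, 241.9], [513.1, 306.2], [705.4, 262.9], [549.3, 317.4]]
```

Lateral alignment agrees to about 2 mm, within the 4 mm clearance, so I'll lower it.

Request:
step_arm(commands=[[40,[-4,0.7,10],0],[40,[-4,0.7,20],0],[40,[-4,0.7,26],0],[40,[-4,0.7,30],0],[40,[-4,0.7,32],0],[40,[-4,0.7,34],0],[40,[-4,0.7,34],0],[40,[-4,0.7,34],0]])

```text
t: 7.98
tool_pos: [0.5514, 0.1259, 0.2758]
tool_rot: [-0.097, 3.135, 0.0]
contact_force: [-0.3, 0.9, 5.7]
opening: 0.0515
grip_force: 56.4
```

The shoe is on the bed: z is exactly as expected and carries a light load. Next I'll slide it in.

Request:
step_arm(commands=[[40,[6,0,-0.5],0],[40,[14,0,-0.5],0],[40,[22,0,-0.5],0],[40,[30,0,-0.5],0],[40,[36,0,-0.5],0],[40,[42,0,-0.5],0],[40,[46,0,-0.5],0],[40,[46,0,-0.5],0]])

```text
t: 8.98
tool_pos: [0.5048, 0.1229, 0.2758]
tool_rot: [-0.098, 3.136, -0.001]
contact_force: [-1.1, -2.3, 8.1]
opening: 0.0514
grip_force: 56.7
```

Request:
step_arm(commands=[[40,[3,0,-0.5],0],[40,[6,0,-0.5],0],[40,[8,0,-0.5],0],[40,[10,0,-0.5],0],[40,[11,0,-0.5],0],[40,[11,0,-0.5],0]])

```text
t: 9.72
tool_pos: [0.4947, 0.1215, 0.2759]
tool_rot: [-0.099, 3.132, -0.005]
contact_force: [7.7, -6.2, 3.7]
opening: 0.0514
grip_force: 56.2
```

Left cheek contact (fy −6 N). I'll loosen to let it centre, shift a little to −y, then regrip.

Request:
step_arm(commands=[[75,[0,0,0],0],[75,[0,0,0],0],[75,[0,0,0],0],[75,[0,-0.8,0],0],[40,[0,-0.8,0],0],[40,[0,-0.8,0],0],[40,[0,-0.8,0],0],[40,[0,-0.8,0],0],[40,[0,-0.8,0],0]])

```text
t: 10.85
tool_pos: [0.4934, 0.1212, 0.2742]
tool_rot: [-0.097, 3.14, -0.002]
contact_force: [-0.6, -4.7, 0.4]
opening: 0.0518
grip_force: 53.4
```

Request:
step_arm(commands=[[40,[1,-0.5,0],0],[40,[2,-0.5,0],0],[40,[3,-0.5,0],0],[40,[4,-0.5,0],0],[40,[4,-0.5,0],0]])

```text
t: 11.48
tool_pos: [0.4912, 0.1206, 0.2743]
tool_rot: [-0.096, 3.13, 0.001]
contact_force: [17.2, -2.4, -10.2]
opening: 0.0513
grip_force: 54.3
```

Request:
step_arm(commands=[[75,[0,0,0],0],[75,[0,0,0],0],[75,[0,0,0],0],[75,[-2,0,0],0],[40,[-2,0,0],0],[40,[-2,0,0],0],[40,[-2,0,0],0],[40,[-2,0,0],0],[40,[-2,0,0],0]])

```text
t: 12.6
tool_pos: [0.4916, 0.1208, 0.2744]
tool_rot: [-0.097, 3.139, -0.0]
contact_force: [0.7, -2.8, 2.2]
opening: 0.0515
grip_force: 53.4
```

Request:
step_arm(commands=[[40,[1,0,0],0],[40,[2,0,0],0],[40,[3,0,0],0],[40,[3,0,0],0]])

```text
t: 13.1
tool_pos: [0.4899, 0.1206, 0.2745]
tool_rot: [-0.096, 3.132, 0.0]
contact_force: [14.0, -1.0, -6.8]
opening: 0.0514
grip_force: 53.7
```

Request:
step_arm(commands=[[40,[1,0,0],0],[40,[2,0,0],0],[40,[2,0,0],0],[40,[2,0,0],0]])

```text
t: 13.6
tool_pos: [0.489, 0.1204, 0.2745]
tool_rot: [-0.095, 3.126, 0.001]
contact_force: [23.1, 0.4, -13.3]
opening: 0.0516
grip_force: 54.9
```

The push reads 23 N and the grasp point has stopped moving. I'll loosen, regrip and test for play.

Request:
step_arm(commands=[[75,[-3,0,0],0],[75,[-3,0,0],0],[75,[-3,0,0],0],[40,[-3,0,0],0],[40,[-3,0,0],0],[40,[-3,0,0],0],[40,[-3,0,0],0],[40,[-3,0,0],0]])

```text
t: 14.6
tool_pos: [0.4894, 0.1207, 0.2741]
tool_rot: [0.097, -3.14, 0.0]
contact_force: [0.1, -2.5, 0.6]
opening: 0.0514
grip_force: 53.8
```

Request:
step_arm(commands=[[40,[0,1,0],0],[40,[0,1.5,0],0],[40,[0,1.5,0],0]])

```text
t: 14.98
tool_pos: [0.4894, 0.1214, 0.2742]
tool_rot: [0.098, -3.14, 0.006]
contact_force: [-1.0, -9.3, 1.4]
opening: 0.0516
grip_force: 53.8
```

Request:
step_arm(commands=[[40,[0,-1.5,0],0],[40,[0,-3,0],0],[40,[0,-3,0],0]])

```text
t: 15.35
tool_pos: [0.4895, 0.1199, 0.2741]
tool_rot: [-0.097, 3.14, 0.004]
contact_force: [0.7, 3.6, -0.1]
opening: 0.0514
grip_force: 53.7
```

Request:
step_arm(commands=[[40,[0,1.5,0],0],[40,[1.5,1.5,0],0],[40,[3,1.5,0],0],[40,[3,1.5,0],0]])

```text
t: 15.85
tool_pos: [0.4877, 0.1205, 0.2742]
tool_rot: [-0.097, 3.132, 0.0]
contact_force: [12.7, 1.4, -9.8]
opening: 0.0517
grip_force: 54.3
```

Wedged: the lateral load gives only arm flex. One last push, then release and retreat.

Request:
step_arm(commands=[[40,[0.7,0,0],0],[40,[1,0,0],0],[90,[-2,0,0],0],[100,[-3,0,0],0],[100,[-3,0,0],0],[100,[-3,0,0],0],[100,[-3,0,-15],0],[100,[-3,0,-50],0],[100,[-3,0,-100],0],[100,[-3,0,-150],0],[100,[-3,0,-150],0],[100,[-3,0,-150],0]])

```text
t: 17.35
tool_pos: [0.4892, 0.1208, 0.4246]
tool_rot: [-0.098, 3.139, 0.0]
contact_force: [0.2, -0.3, -0.5]
opening: 0.0853
grip_force: 0.0
```

```bash
python3 - <<'E'
from h import *; import cv2
o=monitor.get_obs(); print(o['t'],o['tool_pos'],o['tool_rot'],o['contact_force'])
A=eyes.get_image("side")[:,:,::-1]; B=eyes.get_image("scene")[:,:,::-1]
sd,sc=cam("side"),cam("scene"); p=[.4905,.1208,.0604]
print((proj(world(p,.117)(TOP),*sd)).round(1).tolist(),(proj(world(p,.117)(TOP),*sc)).round(1).tolist())
R=lambda a,f:cv2.resize(a,None,fx=f,fy=f,interpolation=cv2.INTER_CUBIC)
cv2.imwrite("pics/sc3.png",np.hstack([R(A[150:340,205:335],3),R(B[90:280,110:240],3)]))
cv2.imwrite("pics/sc3full.png",B)
E
```

```text
17.35 [0.48919818 0.12076339 0.42464154] [-9.75398673e-02  3.13929840e+00  2.17081315e-05] [ 0.15940256 -0.31330571 -0.54227454]
[[308.0, 245.7], [307.3, 221.8], [247.1, 220.5], [244.0, 244.1]] [[140.3, 141.2], [157.1, 145.7], [187.9, 133.6], [171.6, 129.8]]
```

View pics/sc3.png

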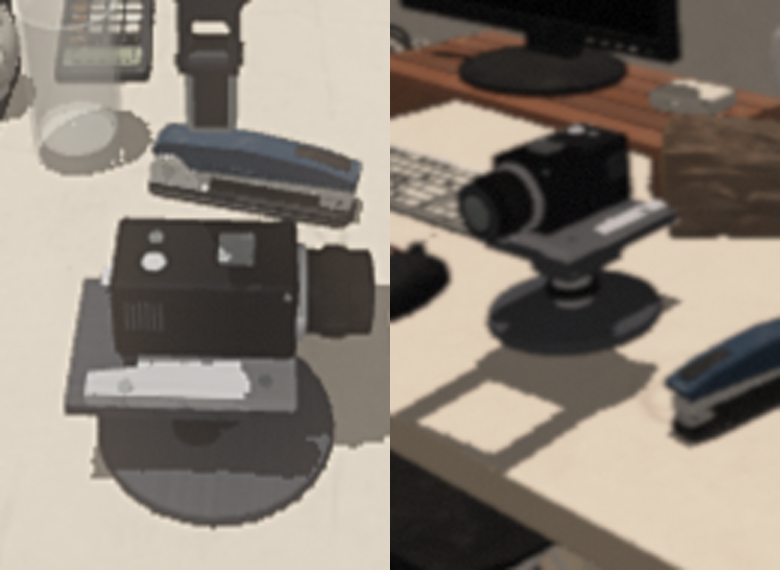

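The camera sits upright in the way and the glass stands. In the side crop, though, the body's front edge is at column 297 against about 307 expected for home, so it may be a few mm short. I'll measure that properly in the wrist view, with the camera and the cheeks in one image.

```bash
python3 - <<'E'
from h import *; import cv2
sd,sc=cam("side"),cam("scene"); A=np.array
ps=A([(297,284),(295,222),(119,219),(111,290)])/3+[205,150]
pc=(A([(495,157),(552,178),(630,145),(575,127)])-[390,0])/3+[110,90]
for o in ([(*sd,TOP,ps)],[(*sc,TOP,pc)]): 
    x,r=fit(o,.117,[.49,.12,.06]); print(x,r)
i=eyes.get_image("wrist"); K,E=cam("wrist"); np.savez("w3.npz",K=K,E=E)
cv2.imwrite("pics/w3.png",cv2.resize(i[70:270,130:390,::-1],None,fx=3,fy=3,interpolation=cv2.INTER_CUBIC))
E
```

```text
[0.49474278 0.1246027  0.09837879] [[1.7, 1.8], [0.5, -1.5], [-1.2, -0.3], [-0.6, -0.1]]
[0.48165014 0.09936997 0.19382632] [[-0.6, 2.9], [0.0, -0.3], [0.4, -2.8], [0.2, 0.1]]
```

View pics/w3.png

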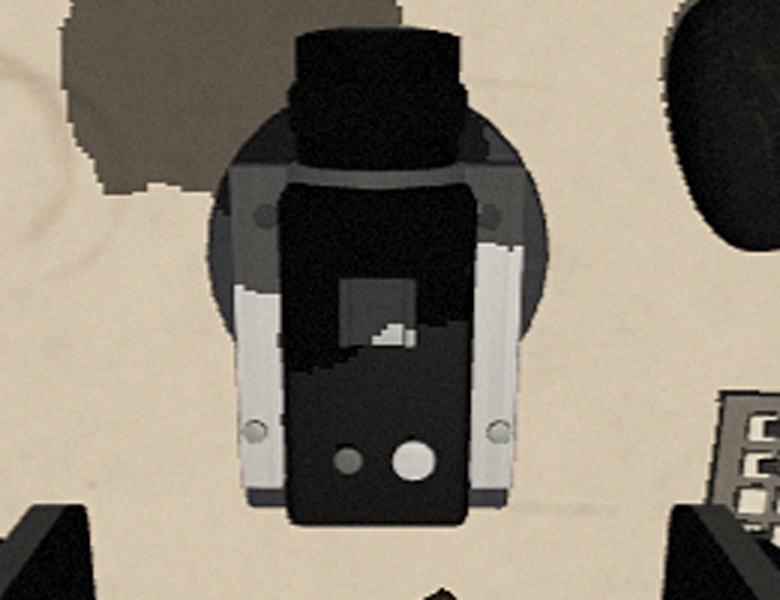

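Wrist view: body top spans rows 185–524 (cols 281–477), cheek tops span rows 166–488 (cols 231–520). These I'll compare along the way.

```bash
python3 - <<'E'
from h import *
d=np.load("w3.npz");K,E=d['K'],d['E']
def back(p,z):
    p=np.array(p)/3+[130,70]; q=E[:3,:3]@np.linalg.inv(K)@np.r_[p,1]; return E[:3,3]+q*(z-E[2,3])/q[2]
c,s=np.cos(.0604),np.sin(.0604); L=lambda P:((P[:2]-[.4911,.1208])@np.array([[c,-s],[s,c]])*1e3).round(1)
for n,z,pts in(("body",.145,[(477,185),(281,185),(289,524),(467,524)]),("cheek",.085,[(231,166),(520,166),(245,488),(512,488)])):
    print(n,[L(back(p,z)).tolist() for p in pts])
E
```

```text
body [[-45.2, 24.0], [-45.2, -25.7], [49.3, -26.0], [49.2, 24.0]]
cheek [[-44.4, -47.3], [-44.4, 43.5], [65.3, -46.9], [65.2, 45.2]]
```

Both views put the camera about 3 mm short of home, since pushing from the grip pitches it and jams it. The mend is to push with shut fingers on the rear face, low and central, leaving the shoe free to centre itself.

Request:
step_arm(commands=[[0,[-60,-0.5,0],0],[0,[-88,-0.5,0],0],[0,[-88,-0.5,0],0],[0,[-88,-0.5,0],0],[0,[-88,-0.5,0],0],[0,[-88,-0.5,0],0],[0,[-88,-0.5,50],0],[0,[-88,-0.5,100],0],[0,[-88,-0.5,140],0],[0,[-88,-0.5,154],0],[0,[-88,-0.5,154],0],[0,[-88,-0.5,154],0]])

```text
t: 19.0
tool_pos: [0.5782, 0.1258, 0.2727]
tool_rot: [-0.097, 3.136, 0.0]
contact_force: [-0.0, 0.1, 0.0]
opening: 0.0003
grip_force: 0.0
```

Request:
step_arm(commands=[[0,[5,0,0],0],[0,[9,0,0],0],[0,[12,0,0],0],[0,[14,0,0],0],[0,[16,0,0],0],[0,[18,0,0],0],[0,[18,0,0],0]])

```text
t: 19.88
tool_pos: [0.5592, 0.1246, 0.2701]
tool_rot: [0.097, -3.14, -0.0]
contact_force: [-0.2, -0.4, 0.0]
opening: -0.0002
grip_force: 0.0
```

Request:
step_arm(commands=[[0,[2,0,0],0],[0,[4,0,0],0],[0,[6,0,0],0],[0,[7,0,0],0],[0,[7,0,0],0]])

```text
t: 20.5
tool_pos: [0.5545, 0.1241, 0.2717]
tool_rot: [-0.096, 3.129, 0.001]
contact_force: [14.4, 1.1, -5.9]
opening: -0.0004
grip_force: 0.0
```

Request:
step_arm(commands=[[0,[1,0,0],0],[0,[1,0,0],0],[0,[1,0,0],0]])

```text
t: 20.88
tool_pos: [0.5541, 0.124, 0.2719]
tool_rot: [-0.096, 3.126, 0.001]
contact_force: [16.6, 0.9, -7.3]
opening: -0.0
grip_force: 0.0
```

Request:
step_arm(commands=[[0,[1,0,0],0],[0,[1,0,0],0],[0,[1,0,0],0]])

```text
t: 21.25
tool_pos: [0.5537, 0.124, 0.2724]
tool_rot: [-0.096, 3.123, 0.001]
contact_force: [19.9, 1.7, -8.4]
opening: -0.0003
grip_force: 0.0
```

Request:
step_arm(commands=[[0,[1,0,0],0],[0,[1,0,0],0],[0,[1,0,0],0]])

```text
t: 21.62
tool_pos: [0.5533, 0.1239, 0.2728]
tool_rot: [-0.096, 3.121, 0.001]
contact_force: [23.6, 2.5, -8.7]
opening: -0.0
grip_force: 0.0
```

It stops solid at 24 N. To exclude a one-cheek jam, I'll push off-centre on each side and see whether the stop moves.

Request:
step_arm(commands=[[0,[-14,0,0],0],[0,[-14,13,0],0],[0,[-14,13,0],0],[0,[-6,13,0],0],[0,[-3,13,0],0],[0,[-1,13,0],0],[0,[-1,13,0],0],[0,[-1,13,0],0]])

```text
t: 22.62
tool_pos: [0.5526, 0.137, 0.2728]
tool_rot: [-0.096, 3.122, 0.002]
contact_force: [21.8, 2.0, -7.2]
opening: 0.0
grip_force: 0.0
```

Request:
step_arm(commands=[[0,[-13,0,0],0],[0,[-13,-26,0],0],[0,[-13,-26,0],0],[0,[-6,-26,0],0],[0,[-2,-26,0],0],[0,[0,-26,0],0],[0,[0,-26,0],0],[0,[0,-26,0],0]])

```text
t: 23.62
tool_pos: [0.5542, 0.1117, 0.2728]
tool_rot: [-0.097, 3.122, 0.001]
contact_force: [21.1, 0.5, -6.8]
opening: -0.0002
grip_force: 0.0
```

Request:
step_arm(commands=[[0,[-13,0,0],0],[0,[-13,13,0],0],[0,[-13,13,0],0],[0,[-6,13,0],0],[0,[-2,13,0],0],[0,[1,13,0],0],[0,[1,13,0],0],[0,[1,13,0],0]])

```text
t: 24.62
tool_pos: [0.553, 0.1238, 0.2734]
tool_rot: [-0.096, 3.12, 0.002]
contact_force: [23.5, 0.6, -6.6]
opening: -0.0003
grip_force: 0.0
```

Off-centre pushes on both sides meet the same stop within 0.3 mm, so it's wedged on both cheeks. Retreating.

Request:
step_arm(commands=[[0,[-10,0,0],0],[0,[-18,0,0],0],[0,[-18,0,0],0],[0,[-18,0,-50],0],[0,[-18,0,-100],0],[0,[-18,0,-150],0],[0,[-18,0,-150],0],[0,[-18,0,-150],0]])

```text
t: 25.62
tool_pos: [0.5668, 0.1251, 0.4192]
tool_rot: [0.098, -3.139, 0.0]
contact_force: [0.2, 0.3, -1.0]
opening: 0.0001
grip_force: 0.0
```

```bash
python3 - <<'E'
from h import *; import cv2
A=eyes.get_image("side")[:,:,::-1]; B=eyes.get_image("scene")[:,:,::-1]
R=lambda a,f:cv2.resize(a,None,fx=f,fy=f,interpolation=cv2.INTER_CUBIC)
cv2.imwrite("pics/sc4.png",np.hstack([R(A[150:340,205:335],3),R(B[90:280,110:240],3)]))
E
```

```text
(no output)
```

View pics/sc4.png

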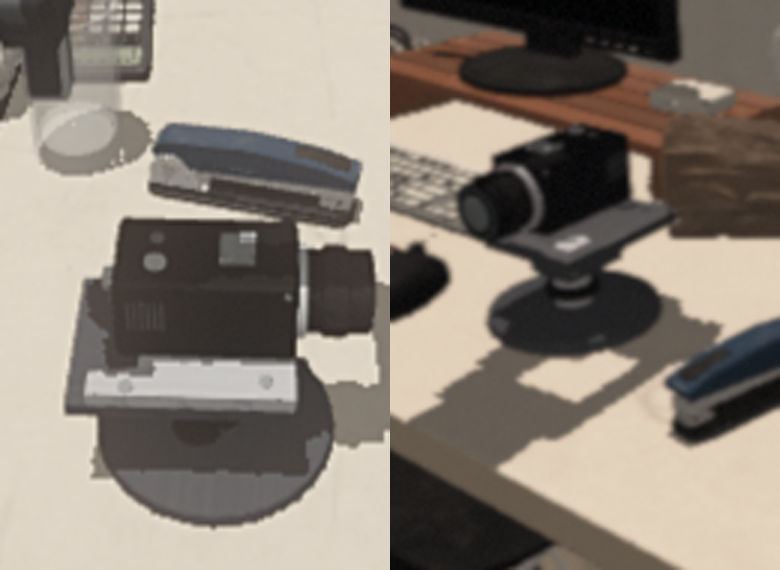

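The camera is upright in the way with its front edge still at column 297. The glass stands and the robot is clear.

```bash
python3 -c "
from station import finish_job
print(finish_job())"
```

```text
the job is handed in; nothing more can be done
None
```

I handed the job in with the camera in its stand's way, pushed at about 24 N until it stopped solid and then released, and the glass still standing; the stop looked wedged on both cheeks, though the images put the camera 2–3 mm short of the estimated home point, roughly my measuring error.

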